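# Re-zero the throttle valve and set it two turns open

## Task

Reset the larger of the two handwheel valves: take its upright crank handle and turn the wheel clockwise (seen from above) until it is fully closed against its stop, then back it off (counter-clockwise) exactly two full turns. Finish there still gripping that handle, with the wheel at rest: do not let go. Leave the smaller valve's wheel and the loose things on the bench as they are.

Things in the scene. Friction and masses are not known exactly. Their poses are not given: they have to be found in the camera images.
- large_wheel (a joint): Turn of the larger valve's handwheel about its upright axis, in rad: 0 is fully closed at the hard stop, counter-clockwise seen from above opens and counts up (6.283 a turn), 18.85 is fully open. It starts somewhere between 0.4 and 1.5 turns open, has about 0.12 N m of friction (2 to 3 N at the handle) and stays where it is left.
- large_handle: White upright revolving crank handle of the larger wheel: a round grip 20 mm in diameter and 52 mm tall that spins freely on its own pin, so a hand that grips it need not turn as it goes round. Origin at its centre (half-way up, 144 mm above the bench), z up along the handle. It circles the wheel's axis at radius 50 mm; the wheel's rim lies 28 to 40 mm below the origin, and nothing else of the valve reaches above the rim but the hub nut and the handle.
- large_hub (a point): Centre of the larger wheel, on its axis at the middle of the rim, 110 mm above the bench. Grey cast wheel of 112 mm outer diameter with three spokes, on a brass globe valve on a dark steel plate 100 x 120 mm that is fixed to the bench; its hub nut reaches 9 mm above this point.
- small_handle: White upright handle of the smaller wheel, 16 mm in diameter and 36 mm tall, origin at its centre (111 mm above the bench). To be left alone.
- small_hub (a point): Centre of the smaller wheel, 85 mm above the bench: grey cast wheel of 76 mm outer diameter on a smaller brass valve on a plate of the same size; its handle stands at radius 32 mm. The two valves may stand either way round, left or right.
- sample_mid (a point): Centre of a white sample bottle with a blue cap, 34 mm in diameter and 68 mm tall, standing loose between the valves. A bystander.
- barb_1: Brass hose barb, 62 x 25 x 23 mm, lying loose between the valves; origin at the centre of its underside. A bystander.
- stopwatch: Black stopwatch, 82 x 58 x 16 mm, lying loose at the left; origin at the centre of its underside. A bystander.
- screwdriver: Screwdriver, 200 mm long and 28 mm thick, lying loose at the right; origin at the centre of its underside. A bystander.

How it is judged (in metres and radians):
On the way:
1. the larger wheel is turned clockwise fully home against its closed stop (value of joint large_wheel below 0.1 rad), for 0.2 s.
At the end, for the whole second after the job is handed in: The larger wheel, after having been closed to its stop, stands two turns open (12.566 rad, within 0.349 rad = 20 degrees) and at rest (under 0.1 rad/s), and the gripper's fingers still grip its handle with more than 5 N (value of joint large_wheel between 12.217 and 12.915 rad and velocity of joint large_wheel between -0.1 and 0.1 rad/s and contact force between the fingers and large_handle above 5 N); the arm keeps its last pose, push and grip.
It fails at once if the smaller valve's wheel is turned (its handle moves by more than 15 mm) (distance of small_handle from where it was at the start of the episode above 0.015 m).
It fails at once if a loose bystander is shifted by more than 20 mm (distance of any of sample_mid, barb_1, stopwatch, screwdriver from where it was at the start of the episode above 0.02 m).
It also fails if it takes over 70 s, if anything falls off the work surface, if the arm or the gripper's body presses on something with over 40 N, if the wrist force passes 120 N, or if a joint passes its speed limit or range.

## Robot

A 6-joint arm with a two-finger parallel gripper is mounted at the origin on a cart in front of the work surface, level with it; the furniture and walls round the work are solid. World frame = base frame: x ahead of the robot, y to its left, z up, the work surface at z = 0. Lengths are in mm, angles in rad, forces in N, time in s.
With the tool pointing down it reaches from about 350 to 775 mm from the base axis. Payload 7.3 kg.
Tool frame: the origin (TCP) lies at the very end of the fingers, on their centre line; the grasp point (between the pads) lies 19 mm behind it (bot.grip_point_offset is the distance from the TCP to the grasp point, in mm); z points along the fingers, y is the line along which they close (so a half turn about z gives the same grasp; the last joint's range is limited). The gripper opens to 92 mm and grips with 3 to 60 N. Pads are 19 mm wide; open, the fingers measure 130 mm over their backs; the gripper's body (75 mm by 190 mm) begins 47 mm behind the grasp point.
Start: joints at [1.112, 0.342, 1.524, -0, 1.275, -0.146], TCP at [161.541, 499.549, 226.741] pointing down, gripper open.
Joint ranges: [-2.53, 2.53], [-0.77, 2.02], [0.04, 2.7], [-1, 4.14], [0.28, 2.66], [-3.11, 3.11]. Speed limits (rad/s): [2.57, 2.57, 3.14, 3.14, 3.14, 3.14].

## Interface

Orientations are given as [roll, pitch, yaw] about the fixed x, y, z axes, in that order (R = Rz(yaw) Ry(pitch) Rx(roll)).
In Python, from plant import bot gives the robot as it stands. The module is installed in compiled form; this text tells all that it offers.
- The arm moves only by the shell command python3 -m jog 'ROWS' [OPENING]. ROWS is JSON, a list of rows, each a list of 6 numbers: the shift along the tool's x, y, z in mm, then the turn, a rotation vector about the tool's x, y, z in rad. In form: [[dx, dy, dz, rx, ry, rz], ...]. A call has 1 to 12 rows; each row shifts and turns the commanded pose from where the row before left it, along the tool's axes as they then stand; what a row does not reach is not made up. A row lasts 1/10 s, in which the tool goes at most 50 mm and 8.59 degrees, less where a joint would pass 70% of its speed; a pose out of reach is approached as far as the arm can. A call with a gripper value outside its range is refused whole. OPENING is the opening in per cent of the stroke, from 0 (shut) to 100 (fully open), set as the call begins (- or left out, the last holds). The fingers move at their own pace and stop on an object; the grip force is fixed at half the most. Time passes only in rows, so rows that do not move let the fingers close. It gives the time, the measured TCP pose, the force, the opening and the grip force at its end, in the units of the state.
- bot.get_obs(): the state, without advancing time (a new reading comes with each control period).
- bot.capture(name): name is "scene" or "top" or "wrist"; returns the picture (384x512x3 uint8, red, green, blue); there is no depth.
- bot.camera_model(name): a dict with "fx", "fy", "cx", "cy" (pixels), "position" and "orientation" of the camera in the world; the wrist camera has in their place "T_tool_cam" (4x4, takes a point from camera to tool coordinates, whose origin is the TCP and whose axes are the flange's). Camera axes: x right, y down, z forward; pixel columns grow to the right and rows downward; lengths in mm; the calibration is good to about 2 mm. A picture is of the moment at which its call begins: read the wrist's pose just before it. camera_model takes no time and is no camera call.
- bot.close_job(): hands the job in; it is judged then, once.
Trained networks look in the newest picture that a camera, given by its name, has taken for a name from the list of things; names that differ only in an ending like _2 or _b are one class to them, and where a whole thing is asked for, a point or a joint stands for the part that bears it (a point fixed in the world has none). Each returns a list of dicts, best first, with "p" (0 to 1); they miss things now and then, are a little off and sometimes report something else, mostly with a low value. They report only what shows in the picture. A call takes as long as a camera call.
- bot.outline_of(target, camera): "mask" (384x512 bool, what is visible of it) and "pixel" ([column, row] in pixels, amid what is visible of it).
The state is a dict: "time": time; "joint_positions": joint angles; "dq": joint speeds; "tau": joint torques, N m; "tool_pos": TCP position; "tcp_rot": TCP orientation; "contact_force": force on the tool from outside, world axes, zero at the start; "moment": the same for the moment, N m; "grip_width": finger opening in mm; "finger_force": force on a finger pad.
Only numpy, scipy, OpenCV 4.12 (cv2) and the standard library are available. Lean on these libraries where they do the work, as an engineer would, in place of code of your own. Each camera call takes 0.05 s, during which the arm holds its last target. There are 200 camera calls.

## Working session

There is one attempt and no reset: what is moved stays moved. The work goes in short steps, Python scripts to look and compute and a shell command to move; the robot and the scene stay as the last step left them, time stands still between calls to the robot, and variables do not carry over. Pictures are saved under pics/ and viewed, at most 10 in all, crops included, and the job is handed in when it is done.

```bash
mkdir -p pics; cat > h.py <<'E'
import numpy as np,cv2
from plant import bot
from scipy.spatial.transform import Rotation as R
def cam(n):
    m=bot.camera_model(n)
    if n=="wrist":
        o=bot.get_obs();T=np.eye(4);T[:3,:3]=R.from_euler('xyz',o['tcp_rot']).as_matrix();T[:3,3]=o['tool_pos']
        T=T@np.array(m['T_tool_cam']);return m,T[:3,:3],T[:3,3]
    q=np.array(m['orientation'])
    r=R.from_euler('xyz',q).as_matrix() if q.size==3 else (q if q.size==9 else R.from_quat(q).as_matrix())
    return m,r,np.array(m['position'])
def at_z(n,px,z,c=None):
    m,r,p=c or cam(n)
    d=r@np.array([(px[0]-m['cx'])/m['fx'],(px[1]-m['cy'])/m['fy'],1]);return p+d*(z-p[2])/d[2]
def save(n,f): cv2.imwrite('pics/'+f,cv2.cvtColor(bot.capture(n),cv2.COLOR_RGB2BGR))
E
python3 - <<'E'
from h import *
print({k:v for k,v in bot.get_obs().items()})
for n in("top","scene"):
    print(bot.camera_model(n)); save(n,n+'0.png')
    for t,z in(("large_handle",144),("large_hub",110),("small_handle",111),("small_hub",85),("sample_mid",34),("barb_1",10),("stopwatch",8),("screwdriver",14)):
        for d in bot.outline_of(t,n)[:3]: print(n,t,round(d['p'],2),d['pixel'],at_z(n,d['pixel'],z).round(),d['mask'].sum())
E
```

```text
{'time': 0.0, 'joint_positions': array([ 1.11201334e+00,  3.42729347e-01,  1.52504270e+00,  2.65023303e-06,
        1.27538708e+00, -1.46024772e-01]), 'dq': array([-0.00042317, -0.00067987,  0.00045789, -0.0007331 , -0.00026502,
       -0.0002499 ]), 'tau': array([-1.64331424e-03, -4.31237018e+01, -2.44217223e+01,  7.15607777e-02,
        5.60554233e-02, -1.31477846e-04]), 'tool_pos': array([161.33850511, 499.15774683, 226.03256342]), 'tcp_rot': array([-3.14004323e+00, -2.30437945e-04,  2.82883348e+00]), 'contact_force': array([ 0.51395621,  0.38274929, -0.90495486]), 'moment': array([ 0.02275344, -0.01587194, -0.05713793]), 'finger_force': 0.0, 'grip_width': 91.91800778289931}
{'fx': 402.0671764048371, 'fy': 402.0671764048371, 'cx': 256.0818858158913, 'cy': 189.95257150989303, 'position': array([ 335.24425166,  -79.12000988, 1467.92011998]), 'orientation': array([-2.98190735,  0.0191859 , -1.57832545])}
top large_handle 0.6 [212.5, 177.1] [594.  91. 144.] 18
top large_hub 0.79 [219.3, 189.0] [559.  71. 110.] 270
top sample_mid 0.64 [265.2, 183.7] [589. -87.  34.] 83
top barb_1 0.45 
[... 332 characters left out ...]
-578.46919838, -895.13370004,  977.80698504]), 'orientation': array([-2.12230552, -0.0049239 , -0.93502988])}
scene large_handle 0.5 [232.4, 169.8] [584.  84. 144.] 57
scene large_hub 0.63 [231.3, 182.3] [556.  67. 110.] 364
scene large_hub 0.43 [286.3, 210.5] [ 522. -195.  110.] 16
scene small_handle 0.47 [270.9, 214.5] [ 471. -169.  111.] 174
scene small_handle 0.41 [287.7, 212.3] [ 515. -205.  111.] 28
scene small_hub 0.68 [298.5, 214.0] [ 561. -219.   85.] 283
scene sample_mid 0.6 [272.1, 212.3] [ 578. -100.   34.] 176
scene barb_1 0.53 [251.3, 229.0] [480. -81.  10.] 72
scene stopwatch 0.66 [183.1, 179.6] [588. 352.   8.] 121
scene screwdriver 0.81 [383.6, 266.5] [ 564. -534.   14.] 274
```

```bash
python3 -m jog '[[0,0,0,0,0,-0.104],[0,0,0,0,0,-0.104],[0,0,0,0,0,-0.104],[-33,-35,-8,0,0,0],[-33,-35,-8,0,0,0],[-33,-35,-8,0,0,0],[-33,-35,-8,0,0,0],[-33,-35,-8,0,0,0],[-33,-35,-8,0,0,0],[-33,-35,-8,0,0,0],[-33,-35,-8,0,0,0],[-33,-35,-8,0,0,0]]' 100; python3 -c "
import cv2
i=cv2.imread('pics/top0.png');cv2.imwrite('pics/topc.png',cv2.resize(i[130:250,120:300],None,fx=4,fy=4,interpolation=2))
from plant import bot;print(bot.camera_model('wrist'))"
```

```text
time: 2.1
tool_pos: [459.4, 182.6, 299.3]
tcp_rot: [3.141, 0.001, 3.141]
contact_force: [-0.1, 0.7, 0.5]
grip_width: 92.1
finger_force: 0.0
{'fx': 293.0701258565425, 'fy': 293.0701258565425, 'cx': 252.191954214647, 'cy': 191.86805457390358, 'T_tool_cam': array([[ 1.03046501e-03, -9.62919535e-01, -2.69786780e-01,
         7.27699911e+01],
       [ 9.99997338e-01,  1.54926765e-03, -1.71008313e-03,
        -4.50812239e-01],
       [ 2.06464439e-03, -2.69784299e-01,  9.62918568e-01,
        -1.57088447e+02],
       [ 0.00000000e+00,  0.00000000e+00,  0.00000000e+00,
         1.00000000e+00]])}
```

View pics/topc.png

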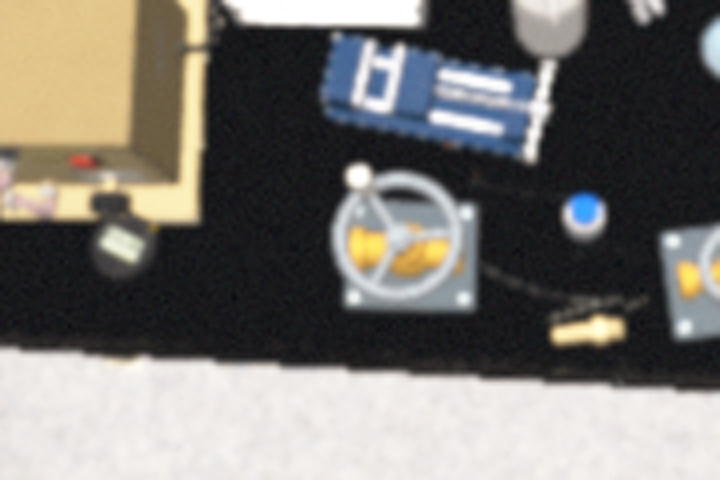

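```bash
python3 -m jog '[[-27,-35,0,0,0,0],[-27,-35,0,0,0,0],[-27,-35,0,0,0,0],[0,0,0,0,0,0],[0,0,0,0,0,0]]'; python3 - <<'E'
from h import *
print(at_z('top',(209.75,174),170),at_z('top',(220,189),112))
save('wrist','w1.png');c=cam('wrist')
i=cv2.imread('pics/w1.png');s=cv2.imread('pics/scene0.png')[90:330,120:400]
cv2.imwrite('pics/v1.png',i);cv2.imwrite('pics/s1.png',cv2.resize(s,None,fx=2.5,fy=2.5,interpolation=2))
for t,z in(("large_handle",144),("large_hub",110)):
    for d in bot.outline_of(t,"wrist")[:3]: print(t,round(d['p'],2),d['pixel'],at_z('wrist',d['pixel'],z,c).round(),d['mask'].sum())
E
```

```text
time: 2.6
tool_pos: [539.3, 78.6, 298.2]
tcp_rot: [3.141, -0.001, 3.139]
contact_force: [0.3, 0.5, 0.2]
grip_width: 91.7
finger_force: 0.0
[599.42691779  96.66788784 170.        ] [558.46932631  68.77887991 112.        ]
large_handle 0.87 [270.3, 234.8] [605.  99. 144.] 468
large_hub 0.58 [254.3, 191.9] [563.  81. 110.] 3892
```

View pics/v1.png

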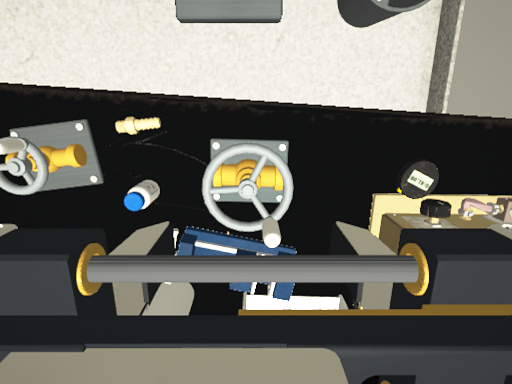

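View pics/s1.png

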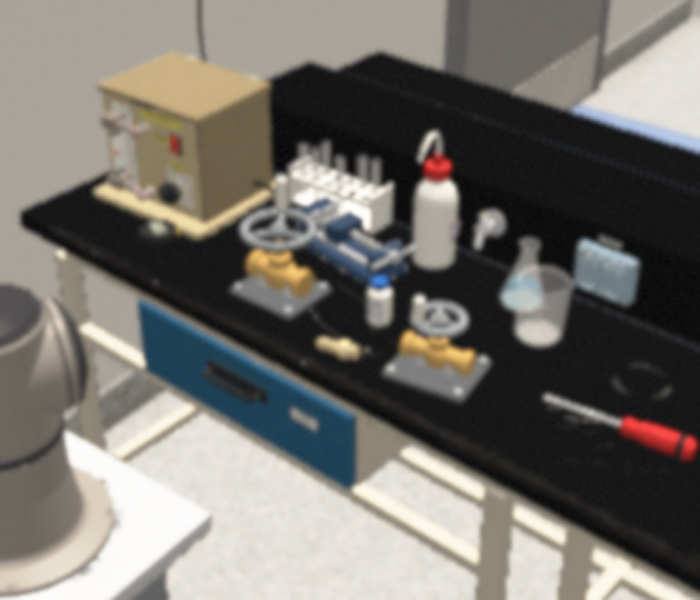

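```bash
python3 - <<'E'
from h import *
c=cam('wrist')
print('hub',at_z('wrist',(248,188),112,c).round(),'handle ctr',at_z('wrist',(271,233),144,c).round())
for z in(0,150,200): print('box R top',z,at_z('top',(153.7,172),z).round(),at_z('top',(165,172),z).round(),'plate',at_z('top',(171,167),z).round(),'rack front',at_z('top',(200,136),z).round(),'bottle',at_z('top',(257,144),z).round(),at_z('top',(257,133),z).round())
# box corner in scene: front-right vertical edge bottom/top (crop coords /2.5 + offset)
for z in(0,10,30):print('boxbase',at_z('scene',(120+205/2.5,90+225/2.5),z).round(), 'back',at_z('scene',(120+272/2.5,90+190/2.5),z).round())
for z in(150,200,250):print('boxtop',z,at_z('scene',(120+197/2.5,90+118/2.5),z).round(),at_z('scene',(120+270/2.5,90+85/2.5),z).round())
print('rackbase',at_z('scene',(120+390/2.5,90+232/2.5),0),'bottlebase',at_z('scene',(120+437/2.5,90+262/2.5),0))
cv2.imwrite('pics/tb.png',cv2.resize(cv2.imread('pics/top0.png')[80:220,120:300],None,fx=4,fy=4,interpolation=2))
E
```

```text
hub [557.  74. 112.] handle ctr [602. 101. 144.]
box R top 0 [644. 330.   0.] [644. 288.   0.] plate [662. 266.   0.] rack front [781. 158.   0.] bottle [747. -58.   0.] [790. -58.   0.]
box R top 150 [613. 288. 150.] [612. 250. 150.] plate [629. 230. 150.] rack front [736. 134. 150.] bottle [705. -60. 150.] [744. -60. 150.]
box R top 200 [602. 274. 200.] [602. 238. 200.] plate [618. 219. 200.] rack front [721. 126. 200.] bottle [691. -60. 200.] [728. -61. 200.]
boxbase [642. 298.   0.] back [801. 287.   0.]
boxbase [629. 285.  10.] back [787. 275.  10.]
boxbase [604. 261.  30.] back [759. 251.  30.]
boxtop 150 [708. 364. 150.] [885. 355. 150.]
boxtop 200 [630. 288. 200.] [796. 279. 200.]
boxtop 250 [552. 212. 250.] [708. 204. 250.]
rackbase [805.896159    40.75342291   0.        ] bottlebase [ 7.73745489e+02 -7.12876863e+01 -1.13686838e-13]
```

View pics/tb.png

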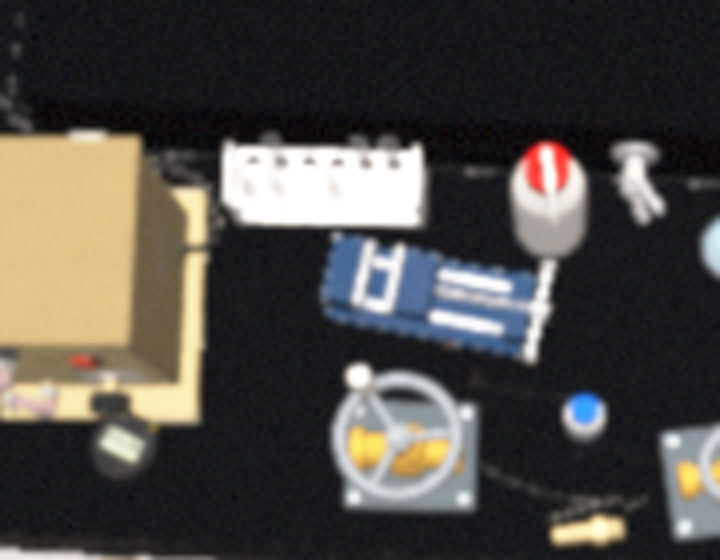

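```bash
python3 -m jog '[[-31,11,10,0,0,0],[-31,10,10,0,0,0],[0,0,30,0,0,0],[0,0,30,0,0,0],[0,0,20,0,0,0],[0,0,0,0,0,0],[0,0,0,0,0,0]]'; python3 - <<'E'
from h import *
save('wrist','w2.png');c=cam('wrist')
for t,z in(("large_handle",144),("large_hub",110)):
    for d in bot.outline_of(t,"wrist")[:2]: print(t,round(d['p'],2),d['pixel'],at_z('wrist',d['pixel'],z,c).round(),d['mask'].sum())
E
```

```text
time: 3.45
tool_pos: [601.1, 101.2, 199.7]
tcp_rot: [3.141, 0.001, -3.141]
contact_force: [0.1, -0.7, 0.3]
grip_width: 91.6
finger_force: 0.0
large_handle 0.89 [250.9, 210.8] [604.  99. 144.] 911
large_handle 0.75 [227.0, 148.0] [556.  82. 144.] 8236
large_hub 0.85 [227.8, 148.3] [560.  80. 110.] 7656
```

View pics/w2.png

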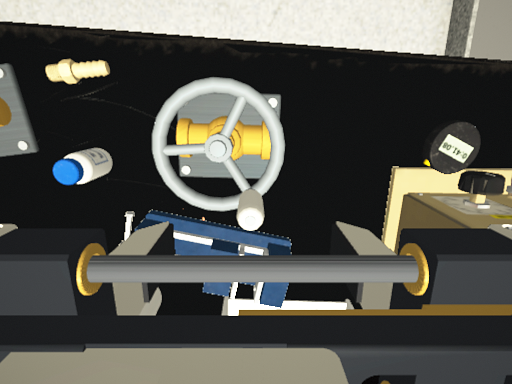

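The handle is at pixel (251,210), between the fingers, and the hub nut is at (218,149). I'll descend and grip.

```bash
python3 -c "
from h import *
print(at_z('wrist',(218,149),119).round(1),at_z('wrist',(251,210),144).round(1))"
python3 -m jog '[[0,-1,24,0,0,0],[0,-1,24,0,0,0],[0,0,23,0,0,0],[0,0,0,0,0,0]]'; python3 -m jog '[[0,0,0,0,0,0],[0,0,0,0,0,0],[0,0,0,0,0,0],[0,0,0,0,0,0],[0,0,0,0,0,0],[0,0,0,0,0,0],[0,0,0,0,0,0],[0,0,0,0,0,0]]' 0
```

```text
[560.1  72.  119. ] [603.7  98.9 144. ]
time: 4.0
tool_pos: [599.8, 98.1, 125.8]
tcp_rot: [-3.142, -0.004, 3.141]
contact_force: [-0.7, -0.4, -0.2]
grip_width: 92.0
finger_force: 0.0
time: 4.8
tool_pos: [601.2, 98.2, 127.7]
tcp_rot: [3.142, -0.0, 3.141]
contact_force: [0.2, -0.6, -0.5]
grip_width: 32.4
finger_force: 0.0
```

```bash
python3 -m jog '[[0,0,0,0,0,0],[0,0,0,0,0,0],[0,0,0,0,0,0],[0,0,0,0,0,0],[0,0,0,0,0,0]]'
```

```text
time: 5.3
tool_pos: [601.3, 98.5, 127.7]
tcp_rot: [3.141, 0.0, 3.141]
contact_force: [1.8, 2.2, -0.6]
grip_width: 19.2
finger_force: 30.0
```

```bash
python3 -m jog '[[-6.5,-16.1,0,0,0,0],[-0.6,-17.3,0,0,0,0],[5.4,-16.5,0,0,0,0],[10.7,-13.7,0,0,0,0],[14.7,-9.2,0,0,0,0],[17,-3.6,0,0,0,0],[0,0,0,0,0,0],[0,0,0,0,0,0]]'
python3 - <<'E'
from h import *
save('wrist','w3.png')
# polygon rows table: clockwise, 20 deg steps
for d in bot.outline_of("large_handle","wrist")[:1]: print(d['pixel'],at_z('wrist',d['pixel'],144))
for a in range(32,-329,-20):
    m=np.radians(a-10);print(a,559+round(50*np.cos(np.radians(a)),1),71.5+round(50*np.sin(np.radians(a)),1),'cw',(-17.36*np.sin(m)).round(1),(-17.36*np.cos(m)).round(1))
E
```

```text
time: 6.1
tool_pos: [558.6, 22.4, 127.6]
tcp_rot: [3.139, -0.002, 3.14]
contact_force: [-2.9, 8.7, 0.8]
grip_width: 19.2
finger_force: 30.0
[252.4, 246.1] [555.23456129  21.84424843 144.        ]
32 601.4 98.0 cw -6.5 -16.1
12 607.9 81.9 cw -0.6 -17.3
-8 608.5 64.5 cw 5.4 -16.5
-28 603.1 48.0 cw 10.7 -13.7
-48 592.5 34.3 cw 14.7 -9.2
-68 577.7 25.1 cw 17.0 -3.6
-88 560.7 21.5 cw 17.2 2.4
-108 543.5 23.9 cw 15.3 8.2
-128 528.2 32.1 cw 11.6 12.9
-148 516.6 45.0 cw 6.5 16.1
-168 510.1 61.1 cw 0.6 17.3
-188 509.5 78.5 cw -5.4 16.5
-208 514.9 95.0 cw -10.7 13.7
-228 525.5 108.7 cw -14.7 9.2
-248 540.3 117.9 cw -17.0 3.6
-268 557.3 121.5 cw -17.2 -2.4
-288 574.5 119.1 cw -15.3 -8.2
-308 589.8 110.9 cw -11.6 -12.9
-328 601.4 98.0 cw -6.5 -16.1
```

View pics/w3.png

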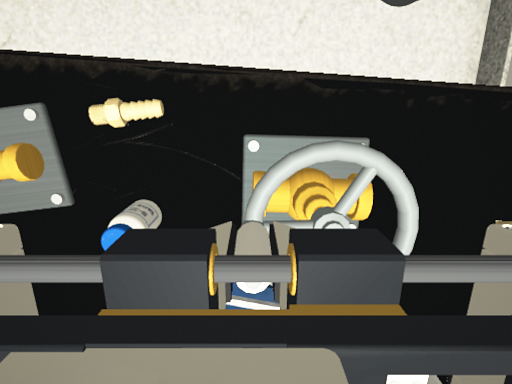

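```bash
cat > ok.py <<'E'
from h import *
import sys
o=bot.get_obs();f=o['contact_force'];p=o['tool_pos']
th=np.arctan2(p[1]-71.5,p[0]-559);t=np.array([np.sin(th),-np.cos(th)])
print(o['time'].round(2) if hasattr(o['time'],'round') else o['time'],p.round(1),f.round(1),'deg',np.degrees(th).round(1),'ftan %.1f frad %.1f'%(f[:2]@t,f[:2]@[np.cos(th),np.sin(th)]),o['finger_force'])
sys.exit(int(abs(f[:2]@t)>18 or np.hypot(*f[:2])>30))
E
J="python3 -m jog"
$J '[[8.6,1.2,0,0,0,0],[8.6,1.2,0,0,0,0]]' >/dev/null; python3 ok.py &&
$J '[[7.6,4.1,0,0,0,0],[7.6,4.1,0,0,0,0]]' >/dev/null; python3 ok.py &&
{ $J '[[5.8,6.4,0,0,0,0],[5.8,6.4,0,0,0,0]]' >/dev/null; python3 ok.py; } &&
{ $J '[[3.3,8,0,0,0,0],[3.3,8,0,0,0,0]]' >/dev/null; python3 ok.py; }
```

```text
6.4 [543.8  24.6 127.7] [ 7.4 12.3 -5.5] deg -108.0 ftan -3.3 frad -14.0 29.999023182608653
6.6 [528.9  32.1 127.7] [ 9.9  7.5 -8.3] deg -127.4 ftan -3.3 frad -12.0 29.99885185950916
6.8 [517.1  44.4 127.8] [ 8.7  2.3 -6.2] deg -147.1 ftan -2.8 frad -8.5 29.998777457512915
7.0 [509.9  60.6 127.7] [ 6.2 -1.9 -6.1] deg -167.5 ftan -3.2 frad -5.7 29.998733986151365
```

```bash
J="python3 -m jog"
{ $J '[[0.3,8.6,0,0,0,0],[0.3,8.6,0,0,0,0]]' >/dev/null; python3 ok.py; } &&
{ $J '[[-2.7,8.2,0,0,0,0],[-2.7,8.2,0,0,0,0]]' >/dev/null; python3 ok.py; } &&
{ $J '[[-5.3,6.8,0,0,0,0],[-5.3,6.8,0,0,0,0]]' >/dev/null; python3 ok.py; } &&
{ $J '[[-7.3,4.6,0,0,0,0],[-7.3,4.6,0,0,0,0]]' >/dev/null; python3 ok.py; } &&
{ $J '[[-8.5,1.8,0,0,0,0],[-8.5,1.8,0,0,0,0]]' >/dev/null; python3 ok.py; } &&
{ $J '[[-8.6,-1.2,0,0,0,0],[-8.6,-1.2,0,0,0,0]]' >/dev/null; python3 ok.py; } &&
{ $J '[[-7.6,-4.1,0,0,0,0],[-7.6,-4.1,0,0,0,0]]' >/dev/null; python3 ok.py; } &&
{ $J '[[-5.8,-6.4,0,0,0,0],[-5.8,-6.4,0,0,0,0]]' >/dev/null; python3 ok.py; }
```

```text
7.2 [508.9  78.6 127.7] [ 3.4 -4.  -3.9] deg 171.9 ftan -3.5 frad -3.9 29.999248345299065
7.4 [514.1  95.6 127.7] [-0.2 -2.5 -1.9] deg 151.7 ftan -2.3 frad -1.0 29.999591242522
7.6 [525.  109.6 127.7] [-2.4 -2.5 -0.3] deg 131.8 ftan -3.5 frad -0.2 29.999871253967285
7.8 [539.9 119.  127.6] [-2.9 -2.8  1.5] deg 112.0 ftan -3.8 frad -1.5 30.000094518098308
8.0 [557.3 122.6 127.6] [-3.8 -2.4  1.6] deg 91.9 ftan -3.9 frad -2.2 30.000325568344124
8.2 [574.9 119.9 127.6] [-3.3 -0.5  0.9] deg 71.8 ftan -3.0 frad -1.6 30.00035733360164
8.4 [590.4 111.2 127.7] [-2.9  2.1  1.3] deg 51.7 ftan -3.6 frad -0.2 30.00037114625229
8.6 [601.8  97.7 127.6] [-3.7  1.1  1.2] deg 31.5 ftan -2.9 frad -2.5 30.00028450902029
```

```bash
J="python3 -m jog"
{ $J '[[-3.2,-8.1,0,0,0,0],[-3.2,-8,0,0,0,0]]' >/dev/null; python3 ok.py; } &&
{ $J '[[-0.3,-8.6,0,0,0,0],[-0.3,-8.6,0,0,0,0]]' >/dev/null; python3 ok.py; } &&
{ $J '[[2.7,-8.2,0,0,0,0],[2.7,-8.2,0,0,0,0]]' >/dev/null; python3 ok.py; } &&
{ $J '[[5.3,-6.7,0,0,0,0],[5.3,-6.7,0,0,0,0]]' >/dev/null; python3 ok.py; } &&
{ $J '[[7.3,-4.4,0,0,0,0],[7.3,-4.4,0,0,0,0]]' >/dev/null; python3 ok.py; } &&
{ $J '[[8.5,-1.6,0,0,0,0],[8.5,-1.6,0,0,0,0]]' >/dev/null; python3 ok.py; } &&
{ $J '[[8.6,1.3,0,0,0,0],[8.6,1.3,0,0,0,0]]' >/dev/null; python3 ok.py; } &&
{ $J '[[7.6,4.1,0,0,0,0],[7.6,4.1,0,0,0,0]]' >/dev/null; python3 ok.py; } &&
{ $J '[[5.8,6.4,0,0,0,0],[5.8,6.4,0,0,0,0]]' >/dev/null; python3 ok.py; } &&
{ $J '[[3.3,8,0,0,0,0],[3.3,8,0,0,0,0]]' >/dev/null; python3 ok.py; }
```

```text
8.8 [607.9  81.1 127.7] [-2.5  2.6  0.1] deg 11.1 ftan -3.0 frad -1.9 30.00025102403015
9.0 [608.5  70.3 127.8] [ 4.2 52.7 -4.5] deg -1.4 ftan -52.8 frad 2.9 30.00363118506357
```

```bash
J="python3 -m jog"
$J '[[0,1,0,0,0,0],[0,1,0,0,0,0]]' >/dev/null; python3 ok.py 
$J '[[0,1,0,0,0,0],[0,1,0,0,0,0],[0,0,0,0,0,0]]' >/dev/null; python3 ok.py
$J '[[0,1,0,0,0,0],[0,0,0,0,0,0]]' >/dev/null; python3 ok.py
```

```text
9.2 [608.4  70.9 127.7] [ 3.8 18.5 -4. ] deg -0.7 ftan -18.6 frad 3.6 29.997787034371868
9.5 [608.4  70.9 127.7] [ 3.6 13.4 -3.7] deg -0.7 ftan -13.5 frad 3.5 29.997305095894262
9.7 [608.4  70.9 127.7] [ 3.7 10.1 -4. ] deg -0.7 ftan -10.1 frad 3.5 29.99766913766507
```

```bash
J="python3 -m jog"
$J '[[0,3,0,0,0,0],[2.4,17.2,0,0,0,0],[8.2,15.3,0,0,0,0],[12.9,11.6,0,0,0,0],[16.1,6.5,0,0,0,0],[17.3,0.6,0,0,0,0],[16.5,-5.4,0,0,0,0],[0,0,0,0,0,0]]' >/dev/null; python3 ok.py &&
{ $J '[[13.7,-10.7,0,0,0,0],[9.2,-14.7,0,0,0,0],[3.6,-17,0,0,0,0],[-2.4,-17.2,0,0,0,0],[-8.2,-15.3,0,0,0,0],[-12.9,-11.6,0,0,0,0]]' >/dev/null; python3 ok.py; } &&
{ $J '[[-16.1,-6.5,0,0,0,0],[-17.3,-0.6,0,0,0,0],[-16.5,5.4,0,0,0,0],[-13.7,10.7,0,0,0,0],[-9.2,14.7,0,0,0,0],[-3.6,17,0,0,0,0],[0,0,0,0,0,0]]' >/dev/null; python3 ok.py; }
```

```text
10.5 [533.1 115.7 127.7] [ 2.2 -7.  -5. ] deg 120.4 ftan -1.6 frad -7.1 29.99973298399709
11.1 [530.1  31.2 127.7] [ 1.8  8.2 -3.2] deg -125.6 ftan 3.3 frad -7.7 29.9997587967664
11.8 [608.4  74.1 127.7] [ 2.8  2.7 -2.7] deg 3.0 ftan -2.5 frad 2.9 29.99901744100498
```

```bash
J="python3 -m jog"
$J '[[2.4,17.2,0,0,0,0],[8.2,15.3,0,0,0,0],[12.9,11.6,0,0,0,0],[16.1,6.5,0,0,0,0],[17.3,0.6,0,0,0,0],[16.5,-5.4,0,0,0,0]]' >/dev/null; python3 ok.py &&
{ $J '[[13.7,-10.7,0,0,0,0],[9.2,-14.7,0,0,0,0],[3.6,-17,0,0,0,0],[-2.4,-17.2,0,0,0,0],[-8.2,-15.3,0,0,0,0],[-12.9,-11.6,0,0,0,0]]' >/dev/null; python3 ok.py; } &&
{ $J '[[-16.1,-6.5,0,0,0,0],[-17.3,-0.6,0,0,0,0],[-16.5,5.4,0,0,0,0],[-13.7,10.7,0,0,0,0],[-9.2,14.7,0,0,0,0],[-3.6,15,0,0,0,0],[0,-1,0,0,0,0],[0,0,0,0,0,0],[0,0,0,0,0,0],[0,0,0,0,0,0]]' >/dev/null; python3 ok.py; }
python3 -c "
from h import *
save('wrist','w9.png')"
```

```text
12.4 [534.5 116.7 127.7] [ 13.1 -17.3  -9.4] deg 118.5 ftan 3.2 frad -21.5 29.998189823236316
13.0 [529.3  31.8 127.7] [-1.3  6.2 -2.1] deg -126.8 ftan 4.8 frad -4.2 29.9996463971911
14.0 [608.4  69.9 127.7] [ 5.1  2.5 -5.2] deg -1.8 ftan -2.6 frad 5.0 29.997621051734313
```

View pics/w9.png

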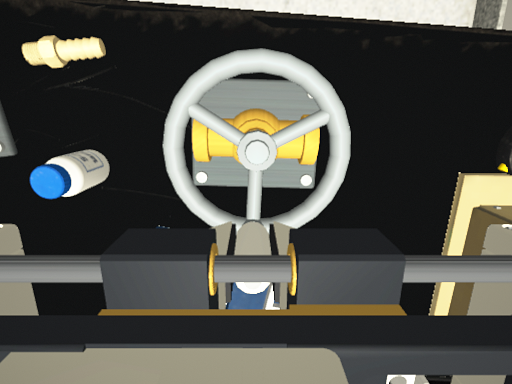

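The picture shows the handle still in the fingers at about (252,250). The wheel angle is within about 1° of where it met the stop, plus two full turns.

```bash
python3 -c "
from plant import bot
print(bot.get_obs()['finger_force'],bot.close_job())"
```

```text
the job is handed in; nothing more can be done
29.99771768983919 None
```

The larger valve was turned clockwise onto its closed stop and then backed off two full turns, ending about 1° from that mark. The handle is still gripped at 30 N, and I handed the job in at about 14 s. I did not see the judge's result or check the smaller valve and loose items afterwards, though the arm showed no sign of touching them.

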